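# Refit the pivot of a microscope stand

## Task

Put the pivot of the microscope stand back together: guide the brass bushing down the steel post of the round foot until it sits fully home, then guide the white collar down on top of it, fully home, with its ear turned over the blue boss. Then lock the collar by putting the red-headed pin down through the ear into the boss until its head rests on the ear. Lower the two rings down the post rather than letting them fall, and leave the other things on the bench where they are.

Things in the scene. Friction and masses are not known exactly. Their poses are not given: they have to be found in the camera images.
- foot: Fixed grey round stand foot, disc 150 mm diameter and 18 mm thick. Origin: centre of its underside on the bench; z up. Its +x axis points from the post (at x = -20 mm) towards the boss (at x = +28 mm), so post and boss are 48 mm apart.
- post_base (a point): Point on the axis of the steel post where it leaves the top of the disc (18 mm above the bench). The post is 20 mm in diameter and 62 mm tall, its top 6 mm tapered to 12 mm diameter.
- post_top (a point): Centre of the top of the steel post, 80 mm above the bench.
- boss_hole (a point): Centre of the mouth of the hole in the blue square boss, 38 mm above the bench. The boss is 28 x 28 mm and 20 mm tall; the upright hole is 11 mm wide and 20 mm deep.
- bushing: Loose brass bushing, a plain ring: outside diameter 40 mm, bore 22.5 mm, 22 mm tall, lying flat. Origin: centre of its underside; z along its axis. Goes on the post first; either face down.
- bushing_mid (a point): Centre of the brass bushing, half way up its bore, 11 mm above its underside.
- collar: Loose white collar: hub of 42 mm outside diameter, bore 22.5 mm, 24 mm tall, with one flat ear (26 mm wide, 12 mm thick, flush with the hub's underside) reaching 62 mm from the hub's axis along +x. Origin: centre of the hub's underside; z up. Home on the bushing, its underside is 2 mm above the boss top.
- ear_hole (a point): Centre of the upper mouth of the 11 mm hole through the collar's ear, 48 mm from the hub's axis along the collar's +x, 12 mm above its underside.
- pin: Loose retaining pin standing upright in the middle hole of the pin block: steel shank 8 mm in diameter and 30 mm long with a tapered tip, red round head 16 mm in diameter and 26 mm tall above it. Origin: tip of the shank; z up to the head. The head's underside is 30 mm above the origin.
- pin_block: Fixed blue block 50 (x) x 90 (y) x 35 mm tall with three 11 mm through holes 28 mm apart in a row along its y; the pin stands in the middle one, head resting on top, the outer two are empty. Origin: centre of its underside.
- dish: Bystander: shallow glass dish, 84 mm diameter, 16 mm tall. Origin: centre of its underside. Not to be disturbed.
- gasket: Bystander: green gasket ring, 54 mm outside, 34 mm bore, 10 mm thick, not part of the pivot. Origin: centre of its underside.
- amber_bottle: Bystander: amber bottle, 48 mm diameter, 85 mm tall. Origin: centre of its underside.
- focus_knob: Bystander: light grey stepped knob, 48 mm diameter, 32 mm tall. Origin: centre of its underside.
- driver: Bystander: screwdriver with yellow handle, 170 mm long, lying on the bench; long axis is its x. Origin: below the middle of the tool, at bench level.
- beaker: Bystander: clear cup, 60 mm diameter, 65 mm tall. Origin: centre of its underside.
There are look-alikes about, which are no part of the job. Several things look just like the collar: the one meant starts nearest to the robot's base.

How it is judged (in metres and radians):
On the way, in this order (a step that is already met when the one before it is completed fails the run):
1. the brass bushing is fully home on the post, flat on the foot (z of bushing_mid in the frame of foot below 0.0315 m and horizontal distance between bushing_mid and post_base below 0.003 m and angle between the z axis of bushing and the z axis of foot, either way round below 0.08 rad), for 0.2 s.
2. the white collar is fully home on the bushing with its ear over the boss (all of step 1 and z of collar in the frame of foot between 0.037 and 0.0425 m and horizontal distance between collar and post_base below 0.003 m and angle between collar's own z axis and vertical below 0.08 rad and horizontal distance between ear_hole and boss_hole below 0.005 m), for 0.2 s.
At the end, for the whole second after the job is handed in: Bushing on the post, flat on the foot; collar on it, level (0.08 rad), ear hole within 5 mm of the boss hole; both within 2.5 mm of fully down and 3 mm of the post axis; pin upright (0.12 rad) through ear and boss, within 4 mm of both holes, head within 2.5 mm of the ear; all at rest (all of step 2 and z of pin in the frame of foot below 0.0245 m and horizontal distance between pin and boss_hole below 0.004 m and horizontal distance between pin and ear_hole below 0.004 m and angle between pin's own z axis and vertical below 0.12 rad and linear speed of each of bushing, collar, pin below 0.02 m/s); the robot touches nothing.
It fails at once if the bushing or the collar falls or is slammed down the post (faster than 0.55 m/s while threaded on it) ((horizontal distance between bushing and post_top below 0.008 m and z of bushing in the frame of post_top below -0.004 m and linear speed of bushing above 0.55 m/s) or (horizontal distance between collar and post_top below 0.008 m and z of collar in the frame of post_top below -0.004 m and linear speed of collar above 0.55 m/s)).
It fails at once if a bystander (dish, gasket ring, bottle, knob, screwdriver, beaker) is moved more than 25 mm (distance of any of dish, gasket, amber_bottle, focus_knob, driver, beaker from where it was at the start of the episode above 0.025 m).
It also fails if it takes over 67 s, if anything falls off the work surface, if the arm or the gripper's body presses on something with over 40 N, if the wrist force passes 120 N, or if a joint passes its speed limit or range.

## Robot

A 6-joint arm with a two-finger parallel gripper is mounted at the origin on the work surface. World frame = base frame: x ahead of the robot, y to its left, z up, the work surface at z = 0. Lengths are in m, angles in degrees, forces in N, time in s.
With the tool pointing down it reaches from about 0.35 to 0.875 m from the base axis. Payload 4.2 kg.
Tool frame: the origin (TCP) lies at the centre of the arm's flange, where the gripper is bolted on; the fingertips stand 182 mm ahead of it and the grasp point (between the pads) lies 164 mm ahead of it (r.nose_length is the distance from the TCP to the fingertips, in m); z points along the fingers, y is the line along which they close (so a half turn about z gives the same grasp; the last joint's range is limited). The gripper opens to 87 mm and grips with 3 to 60 N. Pads are 19 mm wide; open, the fingers measure 117 mm over their backs; the gripper's body (75 mm by 190 mm) begins 51 mm behind the grasp point.
Start: joints at [88.098, 22.042, 0.453, 0, -68.411, -14.817], TCP at [0.18, 0.599, 0.405] pointing down, gripper open.
Joint ranges: [-179.83, 179.83], [-69.29, 118.12], [-61.27, 80.66], [-181.25, 117.63], [-171.15, -9.14], [-177.46, 177.46]. Speed limits (degrees/s): [159.86, 159.86, 180, 180, 180, 180].

## Interface

Orientations are given as a 3x3 rotation matrix whose columns are the frame's x, y, z axes.
In Python, from station import r, vision gives the robot as it stands. The module is installed in compiled form; this text tells all that it offers.
- The arm moves only by the shell command python3 -m creep 'ROWS'. ROWS is JSON, a list of rows, each a list of 7 numbers: the opening, from -1 (shut) to 1 (fully open), then the shift along the tool's x, y, z in mm, then the turn, a rotation vector about the tool's x, y, z in degrees. A call has 1 to 8 rows; each row is the pose to reach, as a shift and turn from the pose commanded when the call began, along the tool's axes at that moment; what a row does not reach only later rows make up. A row lasts 1/12 s, in which the tool goes at most 41.7 mm and 7.16 degrees, less where a joint would pass 70% of its speed; a pose out of reach is approached as far as the arm can. A call with a gripper value outside its range is refused whole. The fingers move at their own pace and stop on an object; the grip force is fixed at half the most. Time passes only in rows, so rows that repeat a pose let the fingers close. It gives the time, the measured TCP pose, the force, the opening and the grip force at its end, in the units of the state.
- r.sense(): the state, without advancing time (a new reading comes with each control period).
- vision.capture(name): name is "scene" or "top"; returns (picture, depth): 420x560x3 uint8, red, green, blue; 420x560 float32, m along the optical axis (not along the pixel's ray), 0 where there is no reading.
- vision.camera_model(name): a dict with "vertical_fov" (degrees; the focal length in pixels is half the picture's height over the tangent of half this angle, whatever the lens; pixels are square), "cx", "cy" (the principal point, pixels), "extrinsics" (4x4, takes a point from camera to world coordinates). Camera axes: x right, y down, z forward; pixel columns grow to the right and rows downward; lengths in m; the calibration is good to about 2 mm. A picture is of the moment at which its call begins. camera_model takes no time and is no camera call.
- r.finish_job(): hands the job in; it is judged then, once.
Trained networks look in the newest picture that a camera, given by its name, has taken for a name from the list of things; names that differ only in an ending like _2 or _b are one class to them, and where a whole thing is asked for, a point or a joint stands for the part that bears it (a point fixed in the world has none). Each returns a list of dicts, best first, with "conf" (0 to 1); they miss things now and then, are a little off and sometimes report something else, mostly with a low value. They report only what shows in the picture. A call takes as long as a camera call. They do not tell look-alikes from the thing itself.
- vision.find_in(camera, thing): "uv" ([column, row] in pixels, amid what is visible of it).
- vision.cut_out(camera, thing): "region" (420x560 bool, what is visible of it) and "uv" ([column, row] in pixels, amid what is visible of it).
The state is a dict: "time_s": time; "joints": joint angles; "joint_velocities": joint speeds; "effort": joint torques, N m; "tcp_pos": TCP position; "ee_rot": TCP orientation; "wrist_force": force on the tool from outside, world axes, zero at the start; "moment": the same for the moment, N m; "gripper_width": opening from 0.0 (shut) to 1.0 (fully open); "gripper_force": force on a finger pad.
Only numpy, scipy, OpenCV 4.12 (cv2) and the standard library are available. Lean on these libraries where they do the work, as an engineer would, in place of code of your own. Each camera call takes 0.05 s, during which the arm holds its last target. There are 200 camera calls.

## Working session

There is one attempt and no reset: what is moved stays moved. The work goes in short steps, Python scripts to look and compute and a shell command to move; the robot and the scene stay as the last step left them, time stands still between calls to the robot, and variables do not carry over. Pictures are saved under pics/ and viewed, at most 10 in all, crops included, and the job is handed in when it is done.

```bash
mkdir -p pics
cat > h.py <<'E'
import numpy as np, cv2
from station import r, vision
def cam(n):
    m=vision.camera_model(n); f=210/np.tan(np.radians(m["vertical_fov"])/2); return f,m["cx"],m["cy"],np.array(m["extrinsics"])
def cloud(n,d):
    f,cx,cy,T=cam(n); v,u=np.mgrid[:420,:560]
    p=np.stack([(u-cx)/f*d,(v-cy)/f*d,d],-1)
    return p@T[:3,:3].T+T[:3,3]
def ray(n,uv,z):
    f,cx,cy,T=cam(n); q=T[:3,:3]@np.array([(uv[0]-cx)/f,(uv[1]-cy)/f,1]); o=T[:3,3]
    return o+q*(z-o[2])/q[2]
def save(n,im): cv2.imwrite("pics/"+n+".png",cv2.cvtColor(im,cv2.COLOR_RGB2BGR))
E
python3 - <<'E'
from h import *
s=r.sense(); print(s)
ims=[]
for c in("top","scene"):
    im,d=vision.capture(c); np.savez(c+"0.npz",im=im,d=d); P=cloud(c,d); f,cx,cy,T=cam(c); print(c,f,cx,cy,T.round(3).tolist())
    save(c+"0",cv2.resize(im,(800,600)))
    for t in ["foot","bushing","collar","pin","pin_block","dish","gasket","amber_bottle","focus_knob","driver","beaker"]:
        for o in vision.cut_out(c,t):
            if o["conf"]<.3: continue
            m=o["region"]&(d>0); q=P[m]
            print(c,t,round(o["conf"],2),np.round(o["uv"]),m.sum(),np.median(q,0).round(3),q[:,2].max().round(3) if len(q) else '')
E
```

```text
{'time_s': 0.0, 'joints': array([ 8.80983312e+01,  2.20911599e+01,  3.77062841e-01, -2.96791446e-02,
       -6.84131689e+01, -1.48172482e+01]), 'joint_velocities': array([ 0.02046568, -0.0622254 , -0.00594178, -0.03524059,  0.00021141,
        0.04066396]), 'effort': array([ 1.36127313e-03, -3.90663528e+01,  1.87402600e+01,  4.21996862e+00,
        1.09625916e-02, -1.92436901e-04]), 'tcp_pos': array([0.17969584, 0.59837791, 0.40363462]), 'ee_rot': array([[ 9.57672599e-01, -2.87859140e-01, -5.55109279e-04],
       [-2.87859657e-01, -9.57670069e-01, -2.20395452e-03],
       [ 1.02816911e-04,  2.27046042e-03, -9.99997417e-01]]), 'wrist_force': array([-0.04426088,  0.22072234,  0.3527019 ]), 'moment': array([ 0.04854044, -0.01651551,  0.03662968]), 'gripper_force': 0.0, 'gripper_width': 0.9950735417065372}
top 428.17464019307585 279.2473140468885 215.74741531321624 [[-0.025, -0.996, 0.087, 0.424], [-0.999, 0.027, 0.026, -0.07], [-0.028, -0.086, -0.996, 1.299], [0.0, 0.0, 0.0, 1.0]]
top foot 0.86 [266. 212.] 1915 [ 0.54  -0.005  0.018] 0.082
top bushing 0.62 [179. 265.] 98 [0.399 0.272 0.
[... 1145 characters left out ...]
  -0.288  0.013] 0.029
scene collar 0.4 [136. 276.] 343 [ 0.329 -0.374  0.021] 0.036
scene pin_block 0.88 [337. 150.] 565 [0.556 0.234 0.033] 0.04
scene dish 0.98 [201. 212.] 629 [ 0.332 -0.137  0.01 ] 0.019
scene dish 0.48 [295. 210.] 2052 [ 0.545 -0.016  0.018] 0.083
scene gasket 0.69 [338. 152.] 595 [0.555 0.238 0.034] 0.059
scene gasket 0.6 [388. 209.] 180 [0.745 0.142 0.009] 0.015
scene amber_bottle 0.78 [393. 122.] 389 [0.641 0.409 0.045] 0.089
scene focus_knob 0.71 [133. 275.] 369 [ 0.328 -0.375  0.021] 0.036
scene driver 0.59 [297. 343.] 546 [ 0.74  -0.309  0.023] 0.03
scene driver 0.5 [339. 142.] 53 [0.55  0.247 0.054] 0.065
scene beaker 0.64 [372. 241.] 634 [0.765 0.007 0.042] 0.07
```

View pics/top0.png

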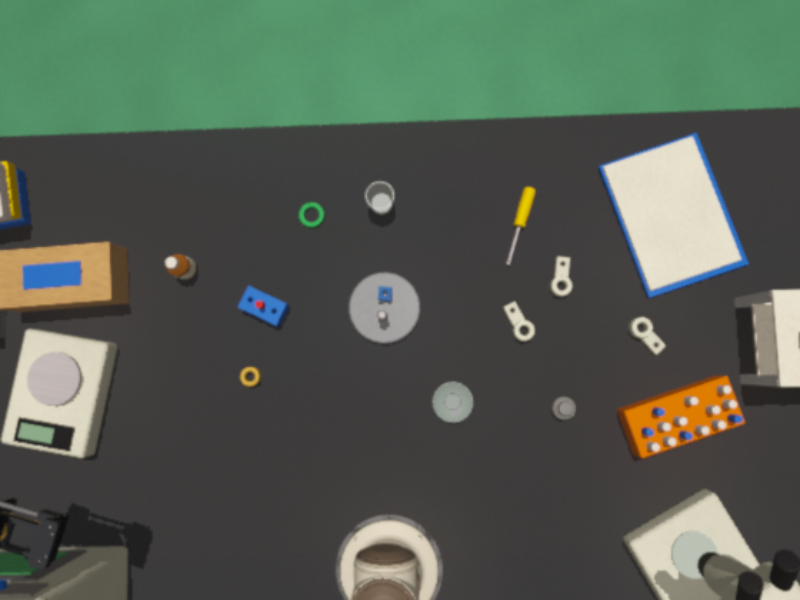

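View pics/scene0.png

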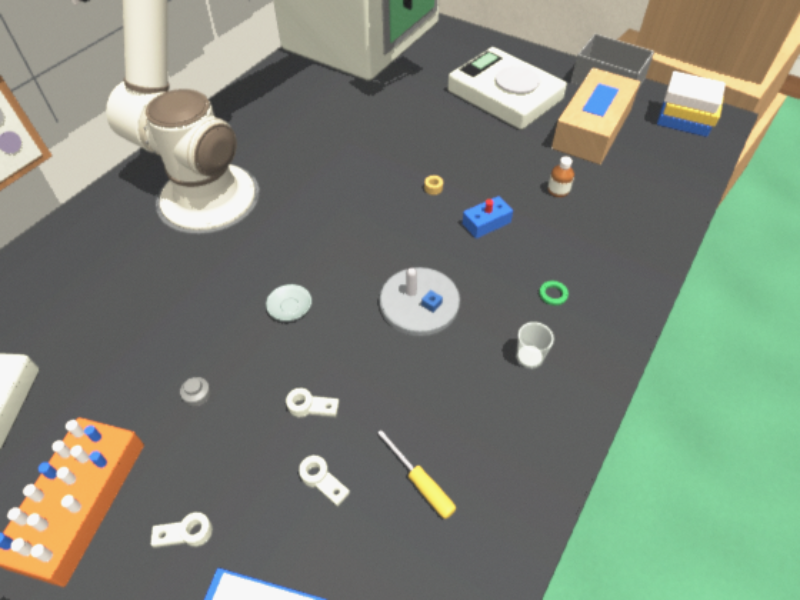

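The three white collars in the top picture (560x420 pixels):
- (366,229), about 0.57 m from the base
- (397,194), about 0.70 m from the base
- (454,231), about 0.72 m from the base

The one at (366,229) is nearest the base, so it fits the description. I'll fit silhouettes for accurate poses and confirm it in a crop.

```bash
cat >> h.py <<'E'
S=8
def proj(n,p):
    f,cx,cy,T=cam(n); q=(p-T[:3,3])@T[:3,:3]; return np.c_[q[:,0]/q[:,2]*f+cx,q[:,1]/q[:,2]*f+cy]
def cyl(rad,z0,z1,ox=0):
    a=np.linspace(0,2*np.pi,48)[:-1]; c=np.c_[rad*np.cos(a)+ox,rad*np.sin(a)]
    return np.r_[np.c_[c,0*a[:-0 or None]+z0],np.c_[c,0*a+z1]]
def box(x0,x1,y0,y1,z0,z1): return np.array([[x,y,z] for x in(x0,x1) for y in(y0,y1) for z in(z0,z1)],float)
def sil(n,parts,x,y,yaw):
    R=np.array([[np.cos(yaw),-np.sin(yaw),0],[np.sin(yaw),np.cos(yaw),0],[0,0,1]]); m=np.zeros((420*S,560*S),np.uint8)
    for p in parts:
        h=cv2.convexHull(((proj(n,p@R.T+[x,y,0])+.5)*S).astype(np.float32)).astype(np.int32); cv2.fillConvexPoly(m,h,1)
    return cv2.resize(m.astype(np.float32),(560,420),interpolation=cv2.INTER_AREA)
def fit(n,mask,parts,p0,yaw=False):
    from scipy.optimize import minimize
    o=mask.astype(np.float32)
    k=np.array([.001,.001,.02])
    g=lambda q:float(((sil(n,parts,p0[0]+q[0]*.001,p0[1]+q[1]*.001,(p0[2]+q[2]*.05) if yaw else p0[2])-o)**2).sum())
    d=3 if yaw else 2
    f=minimize(g,np.zeros(d),method="Nelder-Mead",options=dict(initial_simplex=np.r_[np.zeros((1,d)),4*np.eye(d)]-1,xatol=.05,fatol=.05,maxiter=150))
    q=f.x; return np.round([p0[0]+q[0]*.001,p0[1]+q[1]*.001,np.degrees(p0[2]+(q[2]*.05 if yaw else 0))],4),round(f.fun,1),round(o.sum())
def near(n,p,rad):
    c=proj(n,np.array([[p[0],p[1],.02]]))[0]; v,u=np.mgrid[:420,:560]; return np.hypot(u-c[0],v-c[1])<rad
def fill(m):
    cs,_=cv2.findContours(m.astype(np.uint8),cv2.RETR_EXTERNAL,cv2.CHAIN_APPROX_NONE); o=np.zeros(m.shape,np.uint8)
    cv2.drawContours(o,[max(cs,key=cv2.contourArea)],-1,1,-1); return o>0
E
sed -i 's/c=np.c_\[rad\*np.cos(a)+ox,rad\*np.sin(a)\]/c=np.c_[rad*np.cos(a)+ox,rad*np.sin(a)]/; s/0\*a\[:-0 or None\]+z0/0*a+z0/' h.py
cat > m.py <<'E'
from h import *
import sys
for n in("top","scene"):
    z=np.load(n+"0.npz"); im=z["im"].astype(int); R,G,B=im[...,0],im[...,1],im[...,2]; br=im.max(-1)
    b=fill((R>B+40)&(br>95)&near(n,(.399,.272),20)); print(n,"bush",fit(n,b,[cyl(.02,0,.022)],(.399,.272,0)))
    c=fill((br>110)&near(n,(.498,-.284),33))
    for w in np.radians([20,65,110]):
        print(n,"coll",fit(n,c,[cyl(.021,0,.024),box(0,.062,-.013,.013,0,.012)],(.49,-.295,w),True))
    ft=fill((br>90)&near(n,(.54,-.01),50)); F,_,_=fit(n,ft,[cyl(.075,0,.018),cyl(.01,.018,.074,-.02),cyl(.006,.018,.08,-.02)],(.54,-.01,0),True); print(n,"foot",F)
    bl=fill((B>R+50)&near(n,(.565,-.01),22)); print(n,"boss",fit(n,bl,[box(-.014,.014,-.014,.014,.018,.038)],(.565,-.01,0),True))
    rd=fill((R>B+60)&(R>G+60)&near(n,(.55,.24),25)); print(n,"pin",fit(n,rd,[cyl(.008,.035,.061)],(.55,.245,0)))
    pb=fill((((B>R+40)|((R>B+60)&(R>G+60)))&near(n,(.55,.24),35))); print(n,"pblk",fit(n,pb,[box(-.025,.025,-.045,.045,0,.035),cyl(.008,.035,.061)],(.55,.24,-.35),True))
z=np.load("scene0.npz")["im"]; t=np.load("top0.npz")["im"]
save("crop1",np.hstack([cv2.resize(t[190:270,326:406],(400,400),interpolation=2),cv2.resize(z[242:322,176:256],(400,400),interpolation=2)]))
E
python3 m.py
```

```text
top bush (array([0.4021, 0.2825, 0.    ]), np.float64(9.8), 172)
top coll (array([ 0.4849, -0.2953, 26.3634]), np.float64(15.3), 330)
top coll (array([ 0.4845, -0.2955, 26.5696]), np.float64(14.9), 330)
top coll (array([  0.4858,  -0.2965, 121.481 ]), np.float64(271.2), 330)
top foot [ 5.4010e-01 -4.2000e-03 -6.3135e+00]
top boss (array([ 0.5672, -0.0069, -1.5118]), np.float64(7.5), 84)
top pin (array([0.5489, 0.25  , 0.    ]), np.float64(11.8), 21)
top pblk (array([  0.5501,   0.252 , -27.906 ]), np.float64(33.2), 598)
scene bush (array([0.4009, 0.2825, 0.    ]), np.float64(5.6), 165)
scene coll (array([ 0.4835, -0.2939, 25.5971]), np.float64(60.0), 614)
scene coll (array([ 0.4823, -0.2938, 27.0811]), np.float64(60.1), 614)
scene coll (array([  0.5224,  -0.2779, 199.165 ]), np.float64(206.5), 614)
scene foot [ 0.5701 -0.0687 30.7601]
scene boss (array([ 5.6580e-01, -6.4000e-03, -8.8731e+00]), np.float64(16.0), 138)
scene pin (array([0.5476, 0.2527, 0.    ]), np.float64(9.6), 40)
scene pblk (array([  0.5491,   0.2509, -28.0604]), np.float64(23.3), 697)
```

View pics/crop1.png

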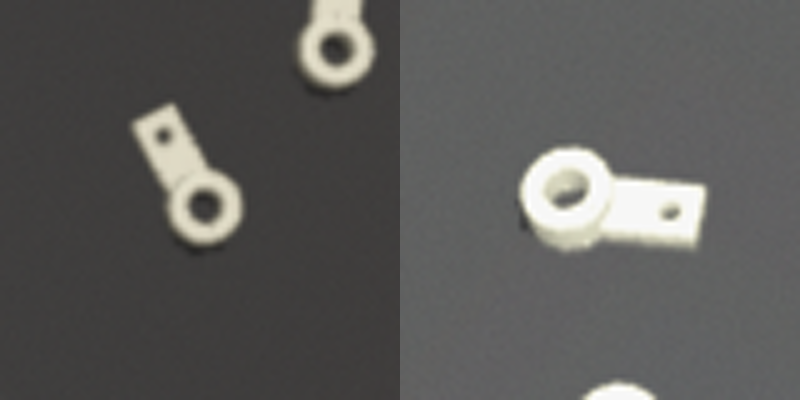

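The enlarged crop shows the chosen collar alone: hub at the lower right and ear towards the upper left in the top view, at (366,229). The fits from both cameras agree, giving about (0.484, -0.294) and heading 26.5°. The scene fit of the foot needs a better threshold, so I'll redo that while starting the approach to the bushing.

```bash
cat > go.py <<'E'
# go.py x y tipz heading : shift/turn in tool axes so that the fingertips' centre gets to x,y,tipz
import sys; from h import *
x,y,z,hd=map(float,sys.argv[1:5]); s=r.sense(); R=s["ee_rot"]; tip=s["tcp_pos"]+R[:,2]*.182
h=np.degrees(np.arctan2(R[1,0],R[0,0])); a=np.radians(hd); from scipy.spatial.transform import Rotation as Ro
Rt=np.array([[np.cos(a),np.sin(a),0],[np.sin(a),-np.cos(a),0],[0,0,-1]])
p=np.array([x,y,z])-Rt[:,2]*.182
print("t",round(s["time_s"],2),"tip",tip.round(4),"head",h.round(2),"w",round(s["gripper_width"],3),"F",s["wrist_force"].round(1),"gf",round(s["gripper_force"],1))
print("SHIFT mm",((p-s["tcp_pos"])@R*1000).round(1),"TURN",np.degrees(Ro.from_matrix(R.T@Rt).as_rotvec()).round(2))
E
python3 - <<'E'
from h import *
n="scene"; im=np.load(n+"0.npz")["im"].astype(int); br=im.max(-1)
for th in(125,140):
  ft=fill((br>th)&near(n,(.54,-.005),60)); print(fit(n,ft,[cyl(.075,0,.018),cyl(.01,.018,.074,-.02),cyl(.006,.018,.08,-.02)],(.54,-.005,-.1),True))
E
python3 -m creep '[[1,303,239,130,0,0,-10.7],[1,303,239,130,0,0,-10.7],[1,303,239,130,0,0,-10.7],[1,303,239,130,0,0,-10.7],[1,303,239,130,0,0,-10.7],[1,303,239,130,0,0,-10.7],[1,303,239,130,0,0,-10.7],[1,303,239,130,0,0,-10.7]]'
python3 go.py .4015 .2825 .05 -6
```

```text
(array([ 5.38300e-01, -2.80000e-03, -1.01931e+01]), np.float64(80.2), 2079)
(array([ 5.369e-01,  7.000e-04, -1.743e+01]), np.float64(134.5), 2011)
time_s: 1.87
tcp_pos: [0.3617, 0.3382, 0.2982]
ee_rot: [[0.995, -0.104, 0.001], [-0.104, -0.995, 0.001], [0.001, -0.001, -1.0]]
wrist_force: [1.5, -0.3, -1.3]
gripper_width: 1.003
gripper_force: 0.0
t 1.87 tip [0.3618 0.3384 0.1162] head -5.98 w 1.003 F [ 1.5 -0.3 -1.3] gf 0.0
SHIFT mm [45.3 51.3 66.2] TURN [-0.06 -0.03  0.02]
```

```bash
python3 -m creep '[[1,23,26,33,0,0,0],[1,45,51,66,0,0,0],[1,45,51,85,0,0,0],[1,45,51,100,0,0,0],[1,45,51,108,0,0,0],[1,45,51,111,0,0,0],[1,45,51,111,0,0,0]]'
python3 go.py .4015 .2825 .005 -6.5
```

```text
time_s: 2.45
tcp_pos: [0.4005, 0.285, 0.1873]
ee_rot: [[0.995, -0.104, 0.0], [-0.104, -0.995, -0.0], [0.0, 0.0, -1.0]]
wrist_force: [-1.4, 0.4, 0.2]
gripper_width: 0.995
gripper_force: 0.0
t 2.45 tip [0.4005 0.285  0.0053] head -5.97 w 0.995 F [-1.4  0.4  0.2] gf 0.0
SHIFT mm [1.2 2.4 0.3] TURN [ 0.01 -0.01  0.53]
```

```bash
python3 -m creep '[[1,1.2,2.4,0,0,0,0.5],[-1,1.2,2.4,0,0,0,0.5],[-1,1.2,2.4,0,0,0,0.5],[-1,1.2,2.4,0,0,0,0.5],[-1,1.2,2.4,0,0,0,0.5],[-1,1.2,2.4,0,0,0,0.5],[-1,1.2,2.4,0,0,0,0.5],[-1,1.2,2.4,0,0,0,0.5]]'
python3 go.py .519 -.001 .115 -6.5
```

```text
time_s: 3.12
tcp_pos: [0.4014, 0.2819, 0.1874]
ee_rot: [[0.994, -0.113, 0.0], [-0.113, -0.994, 0.0], [0.0, -0.0, -1.0]]
wrist_force: [0.0, -0.2, 0.3]
gripper_width: 0.553
gripper_force: 0.0
t 3.12 tip [0.4014 0.2819 0.0054] head -6.51 w 0.553 F [ 0.  -0.2  0.3] gf 0.0
SHIFT mm [ 149.   267.7 -109.6] TURN [-0.   -0.   -0.01]
```

```bash
python3 -m creep '[[-1,0,0,0,0,0,0],[-1,0,0,0,0,0,0],[-1,0,0,0,0,0,0],[-1,0,0,0,0,0,0]]'
python3 -m creep '[[-1,0,0,-30,0,0,0],[-1,0,0,-60,0,0,0],[-1,0,0,-90,0,0,0],[-1,20,35,-105,0,0,0],[-1,40,70,-110,0,0,0],[-1,60,105,-110,0,0,0],[-1,75,135,-110,0,0,0],[-1,75,135,-110,0,0,0]]'
python3 go.py .519 -.001 .115 -6.5
```

```text
time_s: 3.45
tcp_pos: [0.4014, 0.2818, 0.1873]
ee_rot: [[0.994, -0.114, -0.0], [-0.114, -0.994, -0.0], [-0.0, 0.0, -1.0]]
wrist_force: [0.6, -0.2, 0.2]
gripper_width: 0.444
gripper_force: 30.0
time_s: 4.12
tcp_pos: [0.461, 0.1349, 0.2969]
ee_rot: [[0.993, -0.12, -0.002], [-0.12, -0.993, -0.001], [-0.002, 0.001, -1.0]]
wrist_force: [-0.1, 1.0, -1.2]
gripper_width: 0.452
gripper_force: 30.0
t 4.12 tip [0.4607 0.1347 0.1149] head -6.88 w 0.452 F [-0.1  1.  -1.2] gf 30.0
SHIFT mm [ 73.9 128.   -0. ] TURN [ 0.07  0.09 -0.38]
```

```bash
python3 -m creep '[[-1,37,64,0,0,0,-0.4],[-1,60,105,0,0,0,-0.4],[-1,70,121,3,0,0,-0.4],[-1,74,128,5,0,0,-0.4],[-1,74,128,10,0,0,-0.4],[-1,74,128,10,0,0,-0.4],[-1,74,128,10,0,0,-0.4]]'
python3 go.py .519 -.001 .095 -6.5
python3 - <<'E'
from h import *
for n in("top","scene"):
    im,d=vision.capture(n); np.savez(n+"1.npz",im=im,d=d)
    if n=="scene": save("s1",cv2.resize(im[150:270,230:390],(800,600),interpolation=2))
E
```

```text
time_s: 4.7
tcp_pos: [0.5191, 0.0038, 0.2866]
ee_rot: [[0.994, -0.107, -0.002], [-0.107, -0.994, -0.0], [-0.002, 0.0, -1.0]]
wrist_force: [-0.0, 0.1, -1.8]
gripper_width: 0.449
gripper_force: 30.0
t 4.7 tip [0.5187 0.0038 0.1046] head -6.14 w 0.449 F [-0.   0.1 -1.8] gf 30.0
SHIFT mm [0.4 4.8 9.6] TURN [0.03 0.11 0.36]
```

View pics/s1.png

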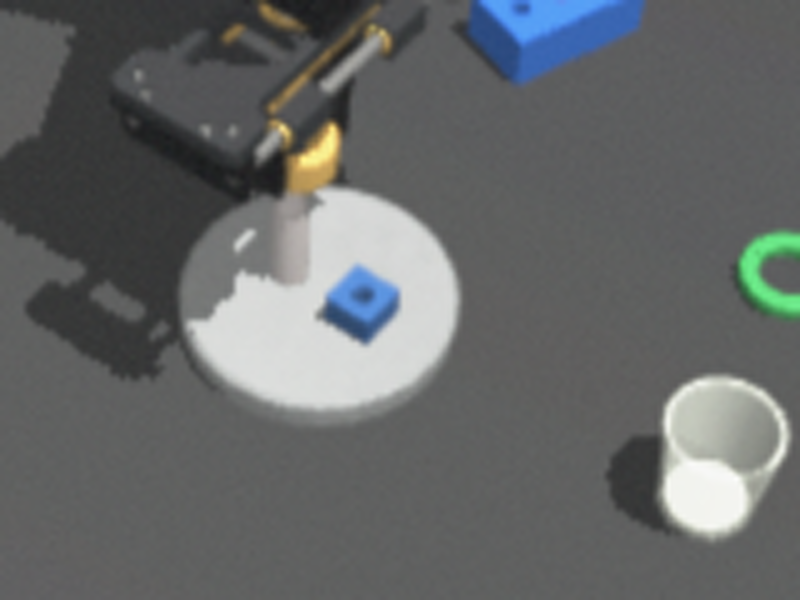

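The bushing is held level just above the post. In the crop it is at (310,155), with the post at (290,235). I'll centre it and lower it gently.

```bash
python3 -m creep '[[-1,0.5,4.8,0,0,0,0.3],[-1,0.5,4.8,0,0,0,0.3],[-1,0.5,4.8,6,0,0,0.3],[-1,0.5,4.8,12,0,0,0.3],[-1,0.5,4.8,18,0,0,0.3],[-1,0.5,4.8,24,0,0,0.3],[-1,0.5,4.8,24,0,0,0.3],[-1,0.5,4.8,24,0,0,0.3]]'
python3 go.py .519 -.001 .024 -6.5
```

```text
time_s: 5.47
tcp_pos: [0.5194, -0.0012, 0.2626]
ee_rot: [[0.994, -0.112, -0.002], [-0.112, -0.994, -0.001], [-0.001, 0.001, -1.0]]
wrist_force: [0.4, -0.1, -1.6]
gripper_width: 0.45
gripper_force: 30.0
t 5.47 tip [ 0.5191 -0.0013  0.0806] head -6.41 w 0.45 F [ 0.4 -0.1 -1.6] gf 30.0
SHIFT mm [-0.4 -0.2 56.6] TURN [0.04 0.09 0.09]
```

```bash
python3 -m creep '[[-1,0,0,3,0,0,0],[-1,0,0,6,0,0,0],[-1,0,0,9,0,0,0],[-1,0,0,12,0,0,0],[-1,0,0,15,0,0,0],[-1,0,0,15,0,0,0]]'
python3 go.py .519 -.001 .024 -6.5
```

```text
time_s: 5.97
tcp_pos: [0.5194, -0.0012, 0.2476]
ee_rot: [[0.994, -0.112, -0.001], [-0.112, -0.994, -0.0], [-0.001, 0.0, -1.0]]
wrist_force: [0.4, -0.1, -2.2]
gripper_width: 0.447
gripper_force: 30.0
t 5.97 tip [ 0.5193 -0.0012  0.0656] head -6.43 w 0.447 F [ 0.4 -0.1 -2.2] gf 30.0
SHIFT mm [-0.4 -0.2 41.6] TURN [0.01 0.04 0.07]
```

```bash
python3 -m creep '[[-1,0,0,8,0,0,0],[-1,0,0,16,0,0,0],[-1,0,0,24,0,0,0],[-1,0,0,32,0,0,0],[-1,0,0,37,0,0,0],[-1,0,0,40,0,0,0],[-1,0,0,42,0,0,0],[-1,0,0,42.6,0,0,0]]'
python3 go.py .519 -.001 .0234 -6.5
```

```text
time_s: 6.63
tcp_pos: [0.5195, -0.0011, 0.2053]
ee_rot: [[0.994, -0.112, -0.001], [-0.112, -0.994, -0.0], [-0.001, 0.0, -1.0]]
wrist_force: [-2.8, -0.3, 0.9]
gripper_width: 0.449
gripper_force: 30.0
t 6.63 tip [ 0.5193 -0.0012  0.0233] head -6.42 w 0.449 F [-2.8 -0.3  0.9] gf 30.0
SHIFT mm [-0.5 -0.1 -0. ] TURN [0.02 0.05 0.08]
```

```bash
python3 -m creep '[[-1,-0.5,0,1,0,0,0],[-1,-0.5,0,1,0,0,0],[1,-0.5,0,0.5,0,0,0],[1,-0.5,0,0.5,0,0,0],[1,-0.5,0,0.5,0,0,0],[1,-0.5,0,0,0,0,0]]'
python3 go.py .4838 -.2946 .12 26.5
```

```text
time_s: 7.13
tcp_pos: [0.5194, -0.0009, 0.206]
ee_rot: [[0.994, -0.112, 0.001], [-0.112, -0.994, 0.0], [0.001, -0.001, -1.0]]
wrist_force: [0.0, -0.1, -0.9]
gripper_width: 0.668
gripper_force: 0.0
t 7.13 tip [ 0.5196 -0.0008  0.024 ] head -6.41 w 0.668 F [ 0.  -0.1 -0.9] gf 0.0
SHIFT mm [ -2.5 295.8 -96.2] TURN [-1.000e-02 -8.000e-02 -3.291e+01]
```

```bash
python3 -m creep '[[1,0,0,-15,0,0,0],[1,0,0,-50,0,0,0],[1,0,0,-90,0,0,0],[1,0,25,-96,0,0,-7],[1,0,65,-96,0,0,-14],[1,0,105,-96,0,0,-21],[1,0,145,-96,0,0,-28],[1,0,185,-96,0,0,-33]]'
python3 go.py .4838 -.2946 .06 26.5
python3 - <<'E'
from h import *
for n in("top","scene"):
    im,d=vision.capture(n); np.savez(n+"2.npz",im=im,d=d); im=im.astype(int); R,G,B=im[...,0],im[...,1],im[...,2]
    b=fill((R>B+40)&(im.max(-1)>95)&near(n,(.52,0),20)); print(n,b.sum(),fit(n,b,[cyl(.02,.018,.040)],(.519,-.001,0)))
E
```

```text
time_s: 7.8
tcp_pos: [0.4996, -0.1745, 0.3023]
ee_rot: [[0.897, 0.443, 0.002], [0.443, -0.897, -0.0], [0.001, 0.001, -1.0]]
wrist_force: [0.2, 0.2, -0.6]
gripper_width: 1.0
gripper_force: 0.0
t 7.8 tip [ 0.4999 -0.1745  0.1203] head 26.29 w 1.0 F [ 0.2  0.2 -0.6] gf 0.0
SHIFT mm [-67.5 100.6  60.3] TURN [ 0.05 -0.08 -0.21]Traceback (most recent call last):
  File "<stdin>", line 4, in <module>
  File "h.py", line 37, in fill
    cv2.drawContours(o,[max(cs,key=cv2.contourArea)],-1,1,-1); return o>0
                        ~~~^^^^^^^^^^^^^^^^^^^^^^^^
ValueError: max() iterable argument is empty
```

```bash
python3 -m creep '[[1,-23,34,20,0,0,0],[1,-45,67,40,0,0,0],[1,-67.5,100.5,60,0,0,0],[1,-67.5,100.5,60,0,0,0],[1,-67.5,100.5,60,0,0,0],[1,-67.5,100.5,60,0,0,0]]'
python3 go.py .4838 -.2946 .005 26.5
python3 - <<'E'
from h import *
for n in("scene",):
    im,d=vision.capture(n); np.savez(n+"2.npz",im=im,d=d); save("s2",im[100:400,100:500]); im=im.astype(int); R,G,B=im[...,0],im[...,1],im[...,2]
    b=fill((R>B+40)&(im.max(-1)>95)&near(n,(.52,0),20)); print(n,b.sum(),fit(n,b,[cyl(.02,.018,.040)],(.519,-.001,0)))
E
```

```text
time_s: 8.35
tcp_pos: [0.4831, -0.2935, 0.2415]
ee_rot: [[0.9, 0.436, -0.0], [0.436, -0.9, 0.0], [-0.0, -0.0, -1.0]]
wrist_force: [0.3, -0.4, 0.4]
gripper_width: 0.998
gripper_force: 0.0
t 8.35 tip [ 0.483  -0.2935  0.0595] head 25.84 w 0.998 F [ 0.3 -0.4  0.4] gf 0.0
SHIFT mm [ 0.2  1.3 54.5] TURN [-0.01  0.02 -0.66]
scene 141 (array([ 0.5198, -0.001 ,  0.    ]), np.float64(70.0), 141)
```

View pics/s2.png

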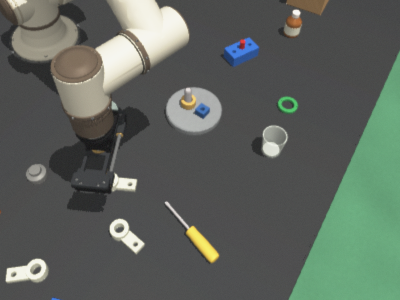

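The bushing is seated flat around the post at crop (187,102). The gripper is over the chosen collar, whose ear shows at (123,185). I'll descend and grip.

```bash
python3 -m creep '[[1,0,1.3,20,0,0,-0.6],[1,0,1.3,38,0,0,-0.6],[1,0,1.3,50,0,0,-0.6],[1,0,1.3,54,0,0,-0.6],[-1,0,1.3,54,0,0,-0.6],[-1,0,1.3,54,0,0,-0.6],[-1,0,1.3,54,0,0,-0.6],[-1,0,1.3,54,0,0,-0.6]]'
python3 -m creep '[[-1,0,0,0,0,0,0],[-1,0,0,0,0,0,0],[-1,0,0,0,0,0,0],[-1,0,0,0,0,0,0],[-1,0,0,0,0,0,0],[-1,0,0,0,0,0,0],[-1,0,0,0,0,0,0]]'
python3 go.py .519 -.001 .12 -6.5
```

```text
time_s: 9.07
tcp_pos: [0.4842, -0.2941, 0.189]
ee_rot: [[0.894, 0.447, 0.002], [0.447, -0.894, -0.001], [0.002, 0.002, -1.0]]
wrist_force: [0.4, 0.6, -0.6]
gripper_width: 0.784
gripper_force: 0.0
time_s: 9.65
tcp_pos: [0.4837, -0.2943, 0.1879]
ee_rot: [[0.895, 0.447, -0.0], [0.447, -0.895, -0.0], [-0.0, 0.0, -1.0]]
wrist_force: [-0.4, 0.8, 1.3]
gripper_width: 0.477
gripper_force: 30.0
t 9.65 tip [ 0.4837 -0.2943  0.0059] head 26.53 w 0.477 F [-0.4  0.8  1.3] gf 30.0
SHIFT mm [ 162.6 -246.6 -114.1] TURN [ 0.    0.   33.03]
```

```bash
python3 -m creep '[[-1,0,0,-25,0,0,0],[-1,0,0,-60,0,0,0],[-1,0,0,-95,0,0,0],[-1,15,-24,-114,0,0,6],[-1,37,-56,-114,0,0,12],[-1,59,-90,-114,0,0,18],[-1,81,-123,-114,0,0,24],[-1,100,-152,-114,0,0,30]]'
python3 go.py .519 -.001 .12 -6.5
```

```text
time_s: 10.32
tcp_pos: [0.5048, -0.1117, 0.3016]
ee_rot: [[0.998, -0.066, -0.0], [-0.066, -0.998, 0.0], [-0.0, -0.0, -1.0]]
wrist_force: [-0.4, -0.1, -1.2]
gripper_width: 0.479
gripper_force: 30.0
t 10.32 tip [ 0.5048 -0.1116  0.1196] head -3.8 w 0.479 F [-0.4 -0.1 -1.2] gf 30.0
SHIFT mm [   6.8 -111.4   -0.4] TURN [-0.03  0.02  2.7 ]
```

```bash
python3 -m creep '[[-1,3,-40,0,0,0,2.7],[-1,5,-75,4,0,0,2.7],[-1,6.5,-100,10,0,0,2.7],[-1,6.8,-111,15,0,0,2.7],[-1,6.8,-111.4,20,0,0,2.7],[-1,6.8,-111.4,20,0,0,2.7],[-1,6.8,-111.4,20,0,0,2.7]]'
python3 go.py .519 -.001 .085 -6.5
python3 - <<'E'
from h import *
for n in("top","scene",):
    im,d=vision.capture(n); np.savez(n+"3.npz",im=im,d=d)
    if n=="scene": save("s3",cv2.resize(im[150:270,230:390],(800,600),interpolation=2))
E
```

```text
time_s: 10.9
tcp_pos: [0.5185, -0.0036, 0.2811]
ee_rot: [[0.994, -0.109, -0.002], [-0.109, -0.994, -0.001], [-0.002, 0.001, -1.0]]
wrist_force: [-0.2, -0.3, -1.2]
gripper_width: 0.483
gripper_force: 30.0
t 10.9 tip [ 0.5181 -0.0037  0.0991] head -6.23 w 0.483 F [-0.2 -0.3 -1.2] gf 30.0
SHIFT mm [ 0.3 -2.7 14.1] TURN [0.04 0.1  0.27]
```

View pics/s3.png

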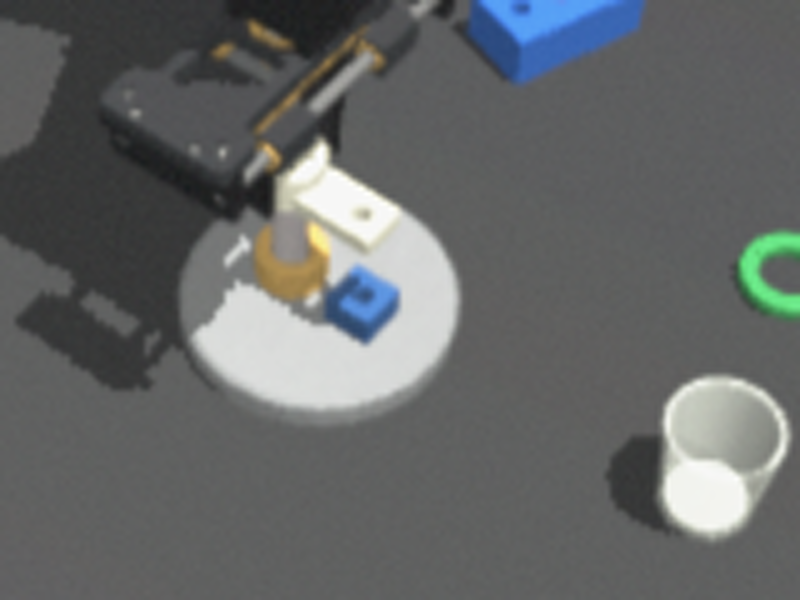

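The ear hole at crop (362,213) is in line above the boss hole at (365,290), and the collar is level. I'll lower it.

```bash
python3 -m creep '[[-1,0.5,-2.5,0,0,0,0.2],[-1,0.5,-2.5,4,0,0,0.2],[-1,0.5,-2.5,9,0,0,0.2],[-1,0.5,-2.5,14,0,0,0.2],[-1,0.5,-2.5,18,0,0,0.2],[-1,0.5,-2.5,18,0,0,0.2],[-1,0.5,-2.5,18,0,0,0.2]]'
python3 go.py .519 -.001 .0455 -6.5
```

```text
time_s: 11.58
tcp_pos: [0.5195, -0.0004, 0.2633]
ee_rot: [[0.994, -0.111, -0.001], [-0.111, -0.994, -0.0], [-0.001, 0.0, -1.0]]
wrist_force: [-0.2, -0.2, -1.9]
gripper_width: 0.482
gripper_force: 30.0
t 11.58 tip [ 5.194e-01 -5.000e-04  8.130e-02] head -6.38 w 0.482 F [-0.2 -0.2 -1.9] gf 30.0
SHIFT mm [-0.4  0.6 35.8] TURN [0.03 0.05 0.12]
```

```bash
python3 -m creep '[[-1,0,0.5,3,0,0,0],[-1,0,0.5,7,0,0,0],[-1,0,0.5,11,0,0,0],[-1,0,0.5,15,0,0,0],[-1,0,0.5,15,0,0,0]]'
python3 go.py .519 -.001 .0455 -6.5
```

```text
time_s: 12.0
tcp_pos: [0.5195, -0.0009, 0.2479]
ee_rot: [[0.994, -0.111, -0.001], [-0.111, -0.994, -0.0], [-0.001, 0.0, -1.0]]
wrist_force: [0.3, -1.2, -1.6]
gripper_width: 0.482
gripper_force: 30.0
t 12.0 tip [ 0.5194 -0.001   0.0659] head -6.37 w 0.482 F [ 0.3 -1.2 -1.6] gf 30.0
SHIFT mm [-0.5  0.1 20.4] TURN [0.02 0.04 0.13]
```

```bash
python3 -m creep '[[-1,0,0,5,0,0,0],[-1,0,0,10,0,0,0],[-1,0,0,15,0,0,0],[-1,0,0,18,0,0,0],[-1,0,0,20,0,0,0],[-1,0,0,20.8,0,0,0],[-1,0,0,20.8,0,0,0]]'
python3 go.py .519 -.001 .0455 -6.5
python3 - <<'E'
from h import *
im,d=vision.capture("scene")
save("s4",cv2.resize(im[170:230,270:350],(800,600),interpolation=2))
E
```

```text
time_s: 12.58
tcp_pos: [0.5195, -0.0009, 0.2279]
ee_rot: [[0.994, -0.111, -0.0], [-0.111, -0.994, -0.0], [-0.0, 0.0, -1.0]]
wrist_force: [0.4, -0.6, -0.6]
gripper_width: 0.481
gripper_force: 30.0
t 12.58 tip [ 0.5194 -0.0009  0.0459] head -6.38 w 0.481 F [ 0.4 -0.6 -0.6] gf 30.0
SHIFT mm [-0.5  0.2  0.4] TURN [0.01 0.02 0.12]
```

View pics/s4.png

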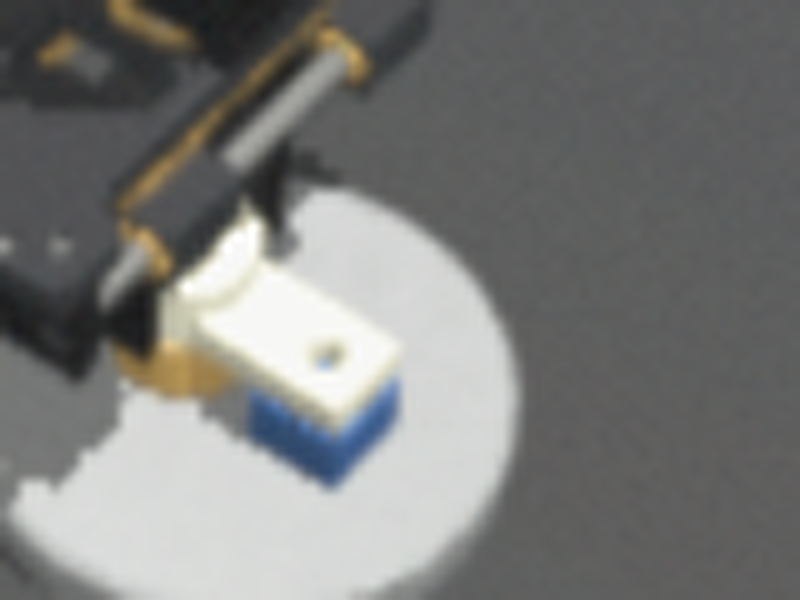

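The ear's outer corners, (400,350) and (335,420), lie right over the boss corners, so the yaw is good. I'll press it home lightly and release.

```bash
python3 -m creep '[[-1,0,0,1,0,0,0],[-1,0,0,1.5,0,0,0],[-1,0,0,1.5,0,0,0],[1,0,0,1.3,0,0,0],[1,0,0,1,0,0,0],[1,0,0,0.5,0,0,0],[1,0,0,0,0,0,0],[1,0,0,-6,0,0,0]]'
python3 go.py .5484 .2515 .11 -28
```

```text
time_s: 13.3
tcp_pos: [0.5192, -0.0009, 0.2331]
ee_rot: [[0.994, -0.111, -0.002], [-0.111, -0.994, -0.0], [-0.002, 0.001, -1.0]]
wrist_force: [0.4, -0.0, -0.6]
gripper_width: 0.771
gripper_force: 0.0
t 13.3 tip [ 0.5187 -0.001   0.0511] head -6.39 w 0.771 F [ 0.4 -0.  -0.6] gf 0.0
SHIFT mm [   0.8 -254.1  -59.1] TURN [ 0.07  0.13 21.61]
```

```bash
python3 -m creep '[[1,0,0,-25,0,0,0],[1,0,0,-59,0,0,0],[1,0,-40,-59,0,0,0],[1,0,-80,-59,0,0,0],[1,0,-120,-59,0,0,0],[1,1,-160,-59,0,0,0],[1,1,-200,-59,0,0,0],[1,1,-235,-59,0,0,0]]'
python3 go.py .549 .2515 .075 -6.5
python3 - <<'E'
from h import *
for n in("top","scene"):
    im,d=vision.capture(n); np.savez(n+"5.npz",im=im,d=d)
    if n=="scene": save("s5",cv2.resize(im[110:230,240:400],(800,600),interpolation=2))
E
```

```text
time_s: 13.97
tcp_pos: [0.5466, 0.235, 0.2934]
ee_rot: [[0.994, -0.11, 0.001], [-0.11, -0.994, 0.001], [0.001, -0.001, -1.0]]
wrist_force: [0.7, -0.7, -0.8]
gripper_width: 1.002
gripper_force: 0.0
t 13.97 tip [0.5467 0.2351 0.1114] head -6.33 w 1.002 F [ 0.7 -0.7 -0.8] gf 0.0
SHIFT mm [  0.5 -16.6  36.4] TURN [-0.03 -0.04  0.17]
```

View pics/s5.png

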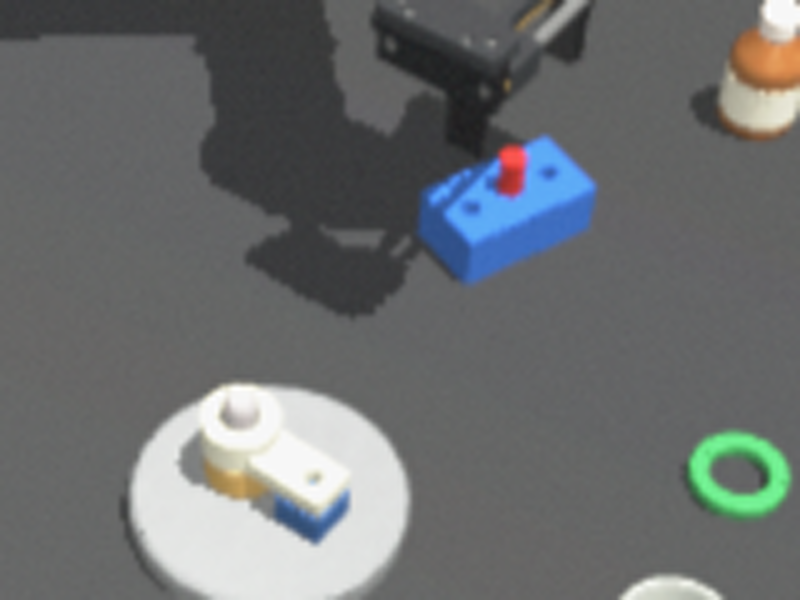

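The collar sits home on the bushing, with the ear over the boss and its hole at crop (313,477). The pin stands at (512,172). I'll grip the pin next.

```bash
python3 -m creep '[[1,0.5,-16.6,18,0,0,0],[1,0.5,-16.6,36,0,0,0],[1,0.5,-16.6,55,0,0,0],[1,0.5,-16.6,68,0,0,0],[1,0.5,-16.6,73,0,0,0],[-1,0.5,-16.6,73,0,0,0],[-1,0.5,-16.6,73,0,0,0],[-1,0.5,-16.6,73,0,0,0]]'
python3 go.py .549 .2515 .038 -6.5
python3 - <<'E'
from h import *
n="scene"; im=np.load("scene5.npz")["im"].astype(float).mean(-1)
w=im[200:211,297:308]; print(w.round().astype(int)); k=np.clip(225-w,0,None)[3:9,3:9]; v,u=np.mgrid[203:209,300:306]
uv=[(k*u).sum()/k.sum(),(k*v).sum()/k.sum()]; print(uv,ray(n,uv,.052),ray(n,[302.6,205.4],.052), proj(n,np.array([[.5672,-.0064,.052]])))
print(ray("scene",proj("scene",np.array([[.5672,-.0064,.052]]))[0]+[1,0],.052))
E
```

```text
time_s: 14.73
tcp_pos: [0.5494, 0.2489, 0.2211]
ee_rot: [[0.994, -0.111, 0.002], [-0.111, -0.994, 0.001], [0.002, -0.001, -1.0]]
wrist_force: [0.7, 0.3, 0.0]
gripper_width: 0.853
gripper_force: 0.0
t 14.73 tip [0.5497 0.2491 0.0391] head -6.39 w 0.853 F [0.7 0.3 0. ] gf 0.0
SHIFT mm [-0.7 -2.5  1.1] TURN [-0.08 -0.09  0.11]
[[247 247 247 247 247 247 244 234 226 223 222]
 [247 247 247 247 247 247 247 246 240 229 224]
 [247 247 247 247 247 247 247 247 247 244 233]
 [247 247 247 247 246 246 245 247 247 247 246]
 [247 247 247 246 236 225 216 237 247 247 247]
 [247 247 247 244 220 196 181 224 247 247 247]
 [246 247 247 246 226 207 212 242 247 247 246]
 [221 243 247 247 247 247 247 247 247 246 237]
 [176 206 236 246 247 247 247 247 246 237 215]
 [153 168 188 217 239 247 247 246 237 212 178]
 [141 140 162 171 190 228 238 233 215 177 149]]
[np.float64(302.5294117647058), np.float64(205.17927170868344)] [ 0.56768    -0.00770661  0.052     ] [ 0.5682002  -0.00823193  0.052     ] [[302.62581155 204.76288165]]
[ 0.56938878 -0.0050299   0.052     ]
```

```bash
python3 -m creep '[[-1,-0.7,-2.5,0.5,0,0,0],[-1,-0.7,-2.5,0.5,0,0,0],[-1,-0.7,-2.5,0.5,0,0,0],[-1,-0.7,-2.5,0.5,0,0,0],[-1,-0.7,-2.5,0.5,0,0,0],[-1,-0.7,-2.5,0.5,0,0,0],[-1,-0.7,-2.5,0.5,0,0,0],[-1,-0.7,-2.5,0.5,0,0,0]]'
python3 -m creep '[[-1,0,0,0,0,0,0],[-1,0,0,0,0,0,0],[-1,0,0,0,0,0,0],[-1,0,0,0,0,0,0],[-1,0,0,0,0,0,0],[-1,0,0,0,0,0,0]]'
python3 go.py .549 .2515 .038 -6.5
```

```text
time_s: 15.4
tcp_pos: [0.5486, 0.2515, 0.2194]
ee_rot: [[0.994, -0.111, -0.0], [-0.111, -0.994, -0.0], [-0.0, 0.0, -1.0]]
wrist_force: [-0.8, -1.0, 0.0]
gripper_width: 0.245
gripper_force: 0.0
time_s: 15.9
tcp_pos: [0.5486, 0.2515, 0.2194]
ee_rot: [[0.994, -0.111, -0.0], [-0.111, -0.994, -0.0], [-0.0, 0.0, -1.0]]
wrist_force: [-0.3, -0.0, -0.1]
gripper_width: 0.163
gripper_force: 30.0
t 15.9 tip [0.5485 0.2515 0.0374] head -6.38 w 0.163 F [-0.3 -0.  -0.1] gf 30.0
SHIFT mm [ 0.4 -0.  -0.6] TURN [0.   0.   0.12]
```

```bash
python3 -m creep '[[-1,0,0,-15,0,0,0],[-1,0,0,-40,0,0,0],[-1,0,0,-65,0,0,0],[-1,10,30,-73,0,0,0],[-1,20,70,-73,0,0,0],[-1,30,110,-73,0,0,0],[-1,40,150,-73,0,0,0],[-1,45,190,-73,0,0,0]]'
python3 go.py .5672 -.0066 .105 -6.5
```

```text
time_s: 16.57
tcp_pos: [0.5725, 0.0561, 0.2926]
ee_rot: [[0.994, -0.11, 0.001], [-0.11, -0.994, 0.0], [0.001, -0.0, -1.0]]
wrist_force: [0.9, 0.6, -0.7]
gripper_width: 0.161
gripper_force: 30.0
t 16.57 tip [0.5727 0.0562 0.1106] head -6.34 w 0.161 F [ 0.9  0.6 -0.7] gf 30.0
SHIFT mm [ 1.6 62.9  5.6] TURN [-0.02 -0.06  0.16]
```

```bash
python3 -m creep '[[-1,1,30,0,0,0,0],[-1,1.6,50,2,0,0,0],[-1,1.6,60,5,0,0,0],[-1,1.6,62.9,8,0,0,0],[-1,1.6,62.9,12,0,0,0],[-1,1.6,62.9,12,0,0,0],[-1,1.6,62.9,12,0,0,0]]'
python3 go.py .5672 -.0066 .087 -6.5
python3 - <<'E'
from h import *
n="scene"; im,d=vision.capture(n); np.savez("scene6.npz",im=im,d=d)
save("s6",cv2.resize(im[180:225,280:340],(800,600),interpolation=2))
s=r.sense(); t=s["tcp_pos"]+s["ee_rot"][:,2]*(.182+.0324); print("shank end",t,proj(n,t[None]),proj(n,np.array([[.5672,-.0066,.052]])))
m=im.astype(int); rd=(m[...,0]>m[...,2]+60)&(m[...,0]>m[...,1]+60)&near(n,(.567,.0),30); v,u=np.nonzero(rd); print("red",u.mean(),v.mean(),rd.sum())
E
```

```text
time_s: 17.15
tcp_pos: [0.567, -0.0037, 0.28]
ee_rot: [[0.994, -0.109, -0.001], [-0.109, -0.994, -0.0], [-0.001, 0.0, -1.0]]
wrist_force: [0.4, 0.1, 0.1]
gripper_width: 0.16
gripper_force: 30.0
t 17.15 tip [ 0.5669 -0.0037  0.098 ] head -6.28 w 0.16 F [0.4 0.1 0.1] gf 30.0
SHIFT mm [ 0.6  2.8 11. ] TURN [0.01 0.03 0.22]
shank end [ 0.56700876 -0.0036944   0.06586537] [[303.29161414 200.69239815]] [[302.58652759 204.81466715]]
red 305.75 193.0 8
```

View pics/s6.png

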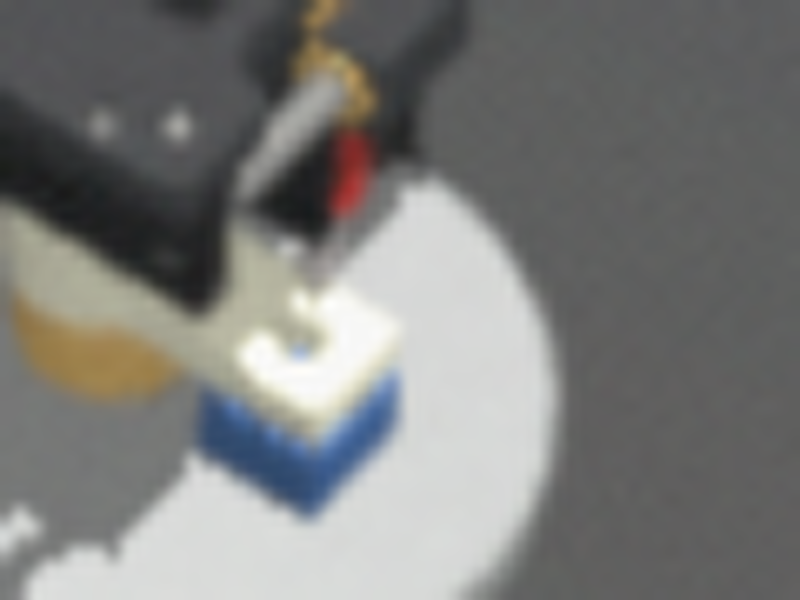

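The red head shows at crop (352,175), and the shank end at about (318,275), close to the ear hole at (302,345). The pin may be leaning, so I'll compare it with the predicted silhouette.

```bash
python3 -m creep '[[-1,0.4,2.8,0,0,0,0.2],[-1,0.4,2.8,0,0,0,0.2],[-1,0.4,2.8,0,0,0,0.2]]'
python3 go.py .5672 -.0066 .087 -6.5
python3 - <<'E'
from h import *
n="scene"; im,d=vision.capture(n); np.savez("scene7.npz",im=im,d=d)
s=r.sense(); t=s["tcp_pos"]+s["ee_rot"][:,2]*.182; z=t[2]
H=sil(n,[cyl(.008,z-.0024,z+.0236)],t[0],t[1],0); K=sil(n,[cyl(.004,z-.0304,z-.0024)],t[0],t[1],0)
for v in range(184,210): print(v,"H",np.nonzero(H[v]>.5)[0][[0,-1]] if (H[v]>.5).any() else '',"K",np.nonzero(K[v]>.5)[0][[0,-1]] if (K[v]>.5).any() else ''," ".join("%d,%d,%d"%tuple(p) for p in im[v,298:312]))
E
```

```text
time_s: 17.45
tcp_pos: [0.567, -0.0074, 0.2806]
ee_rot: [[0.993, -0.114, 0.0], [-0.114, -0.993, 0.0], [0.0, -0.0, -1.0]]
wrist_force: [0.1, 0.2, -1.3]
gripper_width: 0.161
gripper_force: 30.0
t 17.45 tip [ 0.567  -0.0074  0.0986] head -6.55 w 0.161 F [ 0.1  0.2 -1.3] gf 30.0
SHIFT mm [ 0.2 -0.8 11.6] TURN [-0.   -0.02 -0.05]
184 H  K  61,62,64 55,57,59 49,49,51 70,65,56 117,102,70 125,114,82 113,102,80 85,82,79 83,83,85 82,83,85 78,81,83 69,72,74 60,63,65 57,60,61
185 H [303 304] K  54,54,56 48,50,51 59,58,54 104,89,63 136,115,76 165,141,94 217,182,113 135,115,79 80,78,74 79,80,82 69,72,74 61,62,64 56,60,58 57,60,61
186 H [301 305] K  55,57,58 47,48,50 56,55,52 99,90,70 133,124,105 160,152,135 181,156,111 193,160,100 103,88,67 63,65,65 59,61,64 56,59,61 58,61,62 69,70,72
187 H [301 306] K  72,73,75 51,51,53 64,63,63 111,110,104 149,148,141 167,166,161 151,145,135 164,139,94 110,96,67 64,63,57 55,58,59 56,57,59 64,67,68 85,87,87
188 H [301 306] K  77,78,80 59,60,59 102,103,101 144,145,141 167,166,162 154,155,153 138,135,128 134,117,83 123,103,68 71,66,59 56,58,58 52,55,56 56,56,58 89,
[... 2971 characters left out ...]
46,246,239 247,247,245 245,245,238 215,218,209 175,190,213 200,204,192 242,242,230 247,247,245 247,247,246 247,247,242 236,234,219 215,215,200 214,215,213 213,215,213
207 H  K  241,241,228 247,247,244 247,247,245 247,247,243 246,246,244 247,247,243 247,247,245 247,247,246 247,247,242 236,235,220 212,212,195 192,200,202 209,212,211 214,216,214
208 H  K  198,197,174 235,235,219 246,246,240 247,247,245 247,247,246 247,247,246 247,247,246 247,246,242 236,235,219 210,211,192 170,184,198 145,164,195 203,207,210 213,215,213
209 H  K  161,160,147 183,181,162 214,213,188 238,238,223 247,247,244 247,247,245 247,246,242 235,235,219 206,206,185 160,168,171 116,144,184 119,141,176 200,205,207 214,215,214
```

The head and shank columns match the prediction within a pixel, so the pin is upright. I'll lower it slowly into the hole.

```bash
python3 -m creep '[[-1,0.2,-0.4,5,0,0,0],[-1,0.2,-0.4,10,0,0,0],[-1,0.2,-0.4,13,0,0,0],[-1,0.2,-0.4,16,0,0,0],[-1,0.2,-0.4,18,0,0,0],[-1,0.2,-0.4,18,0,0,0]]'
python3 go.py .5672 -.0066 .0544 -6.5
```

```text
time_s: 18.0
tcp_pos: [0.5669, -0.0075, 0.2617]
ee_rot: [[0.993, -0.115, -0.001], [-0.115, -0.993, -0.0], [-0.001, 0.0, -1.0]]
wrist_force: [0.3, 0.0, -0.9]
gripper_width: 0.163
gripper_force: 30.0
t 18.0 tip [ 0.5666 -0.0075  0.0797] head -6.59 w 0.163 F [ 0.3  0.  -0.9] gf 30.0
SHIFT mm [ 0.2 -0.9 25.3] TURN [ 0.02  0.08 -0.09]
```

```bash
python3 -m creep '[[-1,0.2,-0.4,3,0,0,0],[-1,0.2,-0.4,6,0,0,0],[-1,0.2,-0.4,9,0,0,0],[-1,0.2,-0.4,12,0,0,0],[-1,0.2,-0.4,15,0,0,0],[-1,0.2,-0.4,15,0,0,0]]'
python3 go.py .5672 -.0066 .0544 -6.5
```

```text
time_s: 18.5
tcp_pos: [0.5671, -0.0071, 0.2466]
ee_rot: [[0.993, -0.115, -0.001], [-0.115, -0.993, -0.0], [-0.001, 0.0, -1.0]]
wrist_force: [-1.2, 0.1, -0.2]
gripper_width: 0.162
gripper_force: 30.0
t 18.5 tip [ 0.5669 -0.0071  0.0646] head -6.58 w 0.162 F [-1.2  0.1 -0.2] gf 30.0
SHIFT mm [ 0.1 -0.5 10.2] TURN [ 0.02  0.07 -0.08]
```

Shank end at about 32 mm, inside the boss with almost no force. I'll take it down to head contact.

```bash
python3 -m creep '[[-1,0,0,4,0,0,0],[-1,0,0,7,0,0,0],[-1,0,0,9,0,0,0],[-1,0,0,10,0,0,0],[-1,0,0,10.5,0,0,0],[-1,0,0,10.5,0,0,0]]'
python3 go.py .5672 -.0066 .0544 -6.5
```

```text
time_s: 19.0
tcp_pos: [0.5674, -0.007, 0.2368]
ee_rot: [[0.993, -0.115, -0.0], [-0.115, -0.993, -0.0], [-0.0, 0.0, -1.0]]
wrist_force: [-0.5, 0.4, -1.3]
gripper_width: 0.163
gripper_force: 30.0
t 19.0 tip [ 0.5674 -0.007   0.0548] head -6.58 w 0.163 F [-0.5  0.4 -1.3] gf 30.0
SHIFT mm [-0.2 -0.4  0.4] TURN [ 0.    0.   -0.08]
```

```bash
python3 -m creep '[[-1,0,0,0.5,0,0,0],[-1,0,0,0.5,0,0,0],[1,0,0,0.5,0,0,0],[1,0,0,0.5,0,0,0],[1,0,0,0.5,0,0,0],[1,0,0,0,0,0,0],[1,0,0,-5,0,0,0],[1,0,0,-20,0,0,0]]'
python3 -m creep '[[1,0,0,-40,0,0,0],[1,0,0,-80,0,0,0],[1,0,-40,-100,0,0,0],[1,0,-80,-120,0,0,0],[1,0,-120,-120,0,0,0],[1,0,-160,-120,0,0,0],[1,0,-160,-120,0,0,0]]'
python3 - <<'E'
from h import *
n="scene"; im,d=vision.capture(n); np.savez("scene8.npz",im=im,d=d)
save("s8",cv2.resize(im[170:245,260:360],(800,600),interpolation=2)); m=im.astype(int)
rd=fill((m[...,0]>m[...,2]+60)&(m[...,0]>m[...,1]+60)&near(n,(.567,.0),30))
for z in(.052,.054,.058): print(z,fit(n,rd,[cyl(.008,z,z+.026)],(.567,-.007,0)))
P=cloud(n,d); print("head z",np.sort(P[rd][:,2])[-8:].round(4))
E
```

```text
time_s: 19.67
tcp_pos: [0.5666, -0.0072, 0.2555]
ee_rot: [[0.993, -0.115, -0.005], [-0.115, -0.993, -0.001], [-0.004, 0.001, -1.0]]
wrist_force: [0.5, -0.3, -0.7]
gripper_width: 0.531
gripper_force: 0.0
time_s: 20.25
tcp_pos: [0.5862, 0.1574, 0.3781]
ee_rot: [[0.994, -0.109, 0.004], [-0.109, -0.994, 0.002], [0.003, -0.003, -1.0]]
wrist_force: [1.2, -0.9, -0.1]
gripper_width: 0.984
gripper_force: 0.0
0.052 (array([ 0.5698, -0.0077,  0.    ]), np.float64(8.5), 52)
0.054 (array([ 0.5705, -0.0091,  0.    ]), np.float64(8.7), 52)
0.058 (array([ 0.5718, -0.0119,  0.    ]), np.float64(9.3), 52)
head z [0.0769 0.0773 0.0774 0.0776 0.0781 0.0784 0.0785 0.0788]
```

View pics/s8.png

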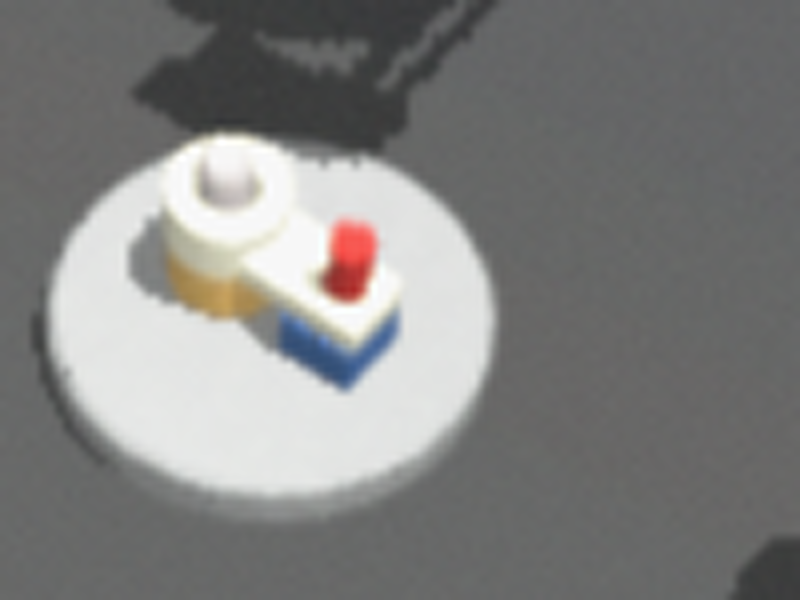

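Run:
```python
from h import *
from scipy.optimize import minimize
n="scene"
def run(f,c,zb):
    im=np.load(f)["im"].astype(float) if isinstance(f,str) else f.astype(float)
    red=np.clip((im[...,0]-(im[...,1]+im[...,2])/2)/130,0,1)*near(n,c,14)
    def sl(q):
        p=cyl(.008,0,.026); ax=np.array([q[2],q[3],1]); ax/=np.linalg.norm(ax)
        X=np.cross([0,1,0],ax); X/=np.linalg.norm(X); Y=np.cross(ax,X)
        w=p[:,:1]*X+p[:,1:2]*Y+p[:,2:]*ax+[c[0]+q[0]*.001,c[1]+q[1]*.001,zb]
        m=np.zeros((420*S,560*S),np.uint8); cv2.fillConvexPoly(m,cv2.convexHull(((proj(n,w)+.5)*S).astype(np.float32)).astype(np.int32),1)
        return cv2.resize(m.astype(np.float32),(560,420),interpolation=cv2.INTER_AREA)
    # tilt only across the view (camera x direction); tilt along the view is weakly seen
    ux=np.array([.85,.526])
    g=lambda q:float(((sl([q[0],q[1],q[2]/10*ux[0],q[2]/10*ux[1]])-red)**2).sum())
    o=minimize(g,[0,0,0],method="Nelder-Mead",options=dict(initial_simplex=[[0,0,0],[3,0,0],[0,3,0],[0,0,1.5]],xatol=.02,fatol=.01)); print(f if isinstance(f,str) else "now",o.x.round(2),round(o.fun,2),round(red.sum(),1))
    v,u=np.mgrid[:420,:560]
    print([(i,round((red[i]*u[i]).sum()/red[i].sum(),2),round(red[i].sum(),1)) for i in range(420) if red[i].sum()>1.5])
run("scene0.npz",(.5485,.2515),.035); run("scene5.npz",(.5485,.2515),.035); run("scene8.npz",(.5675,-.007),.052)
im,d=vision.capture(n); run(im,(.5675,-.007),.052)
im,d=vision.capture("top"); np.savez("top8.npz",im=im,d=d)
for f,c,z in(("top0.npz",(.549,.2515),.048),("top8.npz",(.5675,-.007),.065)):
    im=np.load(f)["im"].astype(float); k=proj("top",np.array([[*c,z]]))[0]; v,u=np.mgrid[:420,:560]
    red=np.clip((im[...,0]-(im[...,1]+im[...,2])/2)/130,0,1)*(np.hypot(u-k[0],v-k[1])<9); uv=[(red*u).sum()/red.sum(),(red*v).sum()/red.sum()]; print(f,red.sum(),np.array(uv)-k,ray("top",uv,z))
```

```text
scene0.npz [ 0.57  1.79 -1.02] 5.77 38.4
[(139, np.float64(341.71), np.float64(2.4)), (140, np.float64(341.86), np.float64(4.9)), (141, np.float64(342.0), np.float64(5.0)), (142, np.float64(342.15), np.float64(4.6)), (143, np.float64(342.25), np.float64(4.3)), (144, np.float64(342.23), np.float64(3.6)), (145, np.float64(342.13), np.float64(3.7)), (146, np.float64(341.82), np.float64(3.7)), (147, np.float64(341.73), np.float64(3.5)), (148, np.float64(341.64), np.float64(2.2))]
scene5.npz [ 0.04  2.73 -1.02] 4.57 40.8
[(139, np.float64(341.87), np.float64(3.1)), (140, np.float64(341.83), np.float64(5.2)), (141, np.float64(342.02), np.float64(5.0)), (142, np.float64(342.12), np.float64(4.7)), (143, np.float64(342.25), np.float64(4.4)), (144, np.float64(342.22), np.float64(3.8)), (145, np.float64(342.12), np.float64(4.0)), (146, np.float64(341.82), np.float64(4.0)), (147, np.float64(341.75), np.float64(3.7)), (148, np.float64(341.64), np.float64(2.4))]
scene8.npz [ 2.   -1.79  0.3 ] 13.06 53.2
[(199, np.float64(303.65), np.float64(5.5)), (200, np.float64(303.75), np.float64(6.0)), (201, 
[... 297 characters left out ...]
)), (208, np.float64(292.64), np.float64(2.2))]
now [ 2.   -1.79  0.3 ] 13.03 53.3
[(199, np.float64(303.64), np.float64(5.5)), (200, np.float64(303.74), np.float64(6.0)), (201, np.float64(303.68), np.float64(5.9)), (202, np.float64(303.62), np.float64(5.4)), (203, np.float64(303.32), np.float64(5.4)), (204, np.float64(302.65), np.float64(5.5)), (205, np.float64(301.9), np.float64(5.4)), (206, np.float64(300.35), np.float64(5.7)), (207, np.float64(298.4), np.float64(4.2)), (208, np.float64(292.69), np.float64(2.2))]
top0.npz 23.03076923076923 [-0.13708566 -0.30350069] [0.54991173 0.251903   0.048     ]
top8.npz 36.25769230769231 [-0.13554204 -0.02422785] [ 0.5675818  -0.00660796  0.065     ]
```

Run:
```python
from h import *
n="scene"
for f,c,z in(("scene5.npz",(.5485,.2515),.035),("scene8.npz",(.5675,-.0068),.052)):
    im=np.load(f)["im"].astype(float); k=proj(n,np.array([[*c,z],[*c,z+.026]])); a=int(k[0,0])-5
    w=im[:,a:a+12]; red=np.clip((w[...,0]-w[...,1:].max(-1)-25)/60,0,1); u=a+np.arange(12)
    print(f,"axis bottom/top px",k.round(2).tolist())
    H=sil(n,[cyl(.008,z,z+.026)],*c,0)
    for i in range(int(k[1,1])-4,int(k[0,1])+5):
        if red[i].sum()>.8 or H[i].sum()>.8: print(i,"obs %.2f (%.1f)"%((red[i]*u).sum()/max(red[i].sum(),.1),red[i].sum()),"model %.2f (%.1f)"%((H[i]*np.arange(560)).sum()/max(H[i].sum(),.1),H[i].sum()))
```

```text
scene5.npz axis bottom/top px [[341.43, 147.01], [342.39, 140.52]]
139 obs 341.79 (3.4) model 342.24 (3.3)
140 obs 341.95 (5.1) model 342.34 (5.4)
141 obs 342.00 (5.0) model 342.36 (5.8)
142 obs 342.09 (4.8) model 342.20 (5.7)
143 obs 342.43 (4.1) model 342.05 (5.8)
144 obs 342.37 (3.8) model 341.89 (5.7)
145 obs 342.05 (4.3) model 341.71 (5.7)
146 obs 341.56 (4.1) model 341.57 (5.8)
147 obs 341.50 (4.0) model 341.48 (5.6)
148 obs 341.79 (2.2) model 341.54 (4.7)
149 obs 0.00 (0.0) model 341.68 (1.2)
scene8.npz axis bottom/top px [[302.65, 204.92], [303.02, 198.6]]
196 obs 0.00 (0.0) model 302.98 (1.0)
197 obs 303.04 (1.3) model 302.93 (4.7)
198 obs 303.62 (5.1) model 303.00 (6.2)
199 obs 303.62 (5.7) model 303.00 (6.5)
200 obs 303.57 (6.1) model 302.91 (6.4)
201 obs 303.50 (6.0) model 302.85 (6.4)
202 obs 303.67 (5.6) model 302.82 (6.4)
203 obs 303.54 (5.5) model 302.75 (6.3)
204 obs 303.07 (5.7) model 302.68 (6.3)
205 obs 302.80 (5.3) model 302.64 (6.2)
206 obs 303.00 (4.8) model 302.68 (5.6)
207 obs 303.11 (2.0) model 302.72 (3.0)
```

The pin is upright to within about 0.04 rad. Its head rests on the ear (head top about 78 mm) and is within about 1 mm of the hole. The rings are seated and the gripper is clear, so I'm handing it in.

```bash
python3 -c "
from station import r
print(r.finish_job())"
```

```text
the job is handed in; nothing more can be done
None
```

I handed the job in at about 20 s of the 67 s allowed: bushing and collar home on the post with the ear over the boss, and the pin through both with its head on the ear, as far as the camera shows. The hand-in returned no verdict.

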